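Unlock the strainer basket from the dye pot and hang it up to dry

TASK

Turn the strainer basket anticlockwise (seen from above) by its wooden bar handle, while it still stands in the dye pot, until its two red lugs are clear of the pot's brass catches, then lift it out. Hang it on the yellow hook by the middle of its handle, so that it hangs freely and about level, and let go. Leave the mortar, jar, bottle and tool can where they stand.

Things in the scene. Friction and masses are not known exactly. Their poses are not given: they have to be found in the camera images.
- pot: open steel dye pot fixed to the table, 172 mm outer diameter, 72 mm high, inner radius 82 mm, inner floor 6 mm above the table; two brass catches on its rim. Origin: centre of its underside; z up; the catches are at its +y and -y sides
- catch_centre (a point): point on the pot's axis level with the catches' underside (62 mm above the table; their tops 68 mm); axes as the pot. The catches reach inward to 64 mm from the axis at +y and -y, each 36 mm wide along x. A stop at the clockwise end of each blocks clockwise turning (seen from above) of the basket
- basket: loose aluminium strainer basket, 116 mm diameter, 60 mm high, about 0.35 kg, standing on the pot's inner floor with about 6 mm sideways play. Origin: centre of its underside; z up. Its light wooden bar handle lies along its y axis over the centre, 112 mm long, 16 mm thick (x), 26 mm tall, from 130 to 156 mm above the origin, on two uprights at y = +-51 mm
- handle_bottom (a point): middle of the underside of the wooden bar, 130 mm above the basket's origin; axes as the basket. Between it and the basket's rim is an open gap 70 mm high and 97 mm wide for the hook
- lug_centre (a point): point on the basket's axis level with its two red lugs, which stick out at +y and -y under the bar's ends to 74 mm from the axis, 20 mm wide, 6 mm thick; axes as the basket. At the start they lie under the catches (basket y within 7 degrees of pot y), so it cannot be lifted; free when turned over 25 degrees anticlockwise (positive yaw) from pot y, best 45 to 90
- hook_stand: fixed stand with a yellow upturned hook pointing to its -x. Origin: on the table directly under the hook's cradle; z up. The round post (16 mm thick, 220 mm high) stands at x = +90 mm. A white drip dish of 75 mm radius, 14 mm high, lies under the cradle
- hook_seat (a point): middle of the hook's cradle on its upper surface, 205 mm above the table, where the underside of the bar handle is to rest; axes as the hook stand. The hook is a 10 mm round bar; the cradle's flat bottom spans x = -15 to +15 mm; behind it the bar climbs to run level 12 mm higher to the post
- hook_tip (a point): top of the hook's upturned tip, 31 mm in front (-x) of the seat and 24 mm above it; axes as the hook stand. The handle enters over it from the -x side
- mortar: dark grey stone mortar, a thick-walled straight cup 96 mm in diameter, 65 mm high, loose bystander; origin at the centre of its underside
- pigment_jar: amber jar with white lid, 68 mm diameter, 100 mm high, loose bystander; origin at the centre of its underside
- glass_bottle: clear glass bottle with black cap, 64 mm diameter, 140 mm high, loose bystander; origin at the centre of its underside
- tool_can: steel can, 90 mm diameter, 100 mm high, with tool handles standing out to about 160 mm, loose bystander; origin at the centre of its underside
Mind the look-alikes: they are no part of the job. What is shaped like the basket but pink is not meant.

How it is judged:
By the outcome, as a careful person would: the job done as asked, in the order asked, and still so for the second after the job is handed in, with the robot touching nothing.
It also fails if it takes over 50 s, if anything falls off the work surface, if the arm or the gripper's body presses on something with over 40 N, if the wrist force passes 120 N, or if a joint passes its speed limit or range.

ROBOT

A 6-joint arm with a two-finger parallel gripper is mounted at the origin on the work surface. World frame = base frame: x ahead of the robot, y to its left, z up, the work surface at z = 0. Lengths are in m, angles in rad, forces in N, time in s.
With the tool pointing down it reaches from about 0.35 to 0.85 m from the base axis. Payload 8.1 kg.
Tool frame: the origin (TCP) lies on the centre line of the jaws, within the pads' length; the fingertips stand robot.tips_ahead ahead of it and the grasp point (between the pads) lies 6 mm ahead of it (robot.tips_ahead is the distance from the TCP to the fingertips, in m); z points along the fingers, y is the line along which they close (so a half turn about z gives the same grasp; the last joint's range is limited). The gripper opens to 93 mm and grips with 3 to 60 N. Pads are 15 mm wide; open, the fingers measure 128 mm over their backs; the gripper's body (75 mm by 188 mm) begins 65 mm behind the grasp point.
Start: joints at [1.094, 0.13, 1.488, -0, 1.523, -0.085], TCP at [0.229, 0.555, 0.244] pointing down, gripper open.
Joint ranges: [-2.96, 2.96], [-0.89, 2.26], [0.02, 2.5], [-1.34, 4.48], [0, 2.73], [-2.66, 2.66]. Speed limits (rad/s): [2.39, 2.39, 2.79, 3.14, 3.14, 3.14].

INTERFACE

Orientations are given as a rotation vector (axis times angle).
In Python, from plant import robot gives the robot as it stands.
- The arm moves only by the tool apply_moves, never from a script. Its arguments are lists of equal length, an entry for each row: "delta_pos": the shift along the tool's x, y, z in cm, a list of three; "twist": the turn about the tool's z in rad. A call has 1 to 8 rows; each row shifts and turns the commanded pose from where the row before left it, along the tool's axes as they then stand; what a row does not reach is not made up. A row lasts 1/8 s, in which the tool goes at most 62.5 mm and 10.7 degrees, less where a joint would pass 70% of its speed; a pose out of reach is approached as far as the arm can. A call with a gripper value outside its range is refused whole. "gripper" is the finger opening in cm, from 0 to 9.3, set as the call begins (left out, the last holds). The fingers move at their own pace and stop on an object; "squeeze" is the grip in N (left out, the last holds). Time passes only in rows, so rows that do not move let the fingers close. It gives the time, the measured TCP pose, the force, the opening and the grip force at its end, in the units of the state.
- robot.read_state(): the state, without advancing time (a new reading comes with each control period).
- robot.read_camera(name): name is "side" or "top"; returns a dict with "frame" (420x560x3 uint8, red, green, blue), "vertical_fov" (degrees; the focal length in pixels is half the picture's height over the tangent of half this angle, whatever the lens; pixels are square), "cx", "cy" (the principal point, pixels), "k1" (the pictures are not rectified: a ray, as slopes to the right and down, at radius r is drawn at 1 + k1 r^2 times it, then the intrinsics apply), "R" (3x3) and "t" (3): a world point X has camera coordinates R X + t. Camera axes: x right, y down, z forward; pixel columns grow to the right and rows downward; lengths in m; the calibration is good to about 2 mm. A picture is of the moment at which its call begins. There is no depth.
- robot.close_job(): hands the job in; it is judged then, once.
The state is a dict: "t": time; "q": joint angles; "dq": joint speeds; "joint_torque": joint torques, N m; "tool_pos": TCP position; "orientation": TCP orientation; "force": force on the tool from outside, world axes, zero at the start; "wrist_torque": the same for the moment, N m; "opening": finger opening in m; "gripper_force": force on a finger pad.
Only numpy, scipy, OpenCV 4.12 (cv2) and the standard library are available. Lean on these libraries where they do the work, as an engineer would, in place of code of your own. Each camera call takes 0.05 s, during which the arm holds its last target. There are 200 camera calls.

## Working session

There is one attempt and no reset: what is moved stays moved. The work goes in short steps, Python scripts to look and compute and a tool call to move; the robot and the scene stay as the last step left them, time stands still between calls to the robot, and variables do not carry over. Pictures are saved under pics/ and viewed, at most 10 in all, crops included, and the job is handed in when it is done.

Besides the shell and the picture viewer there is one more tool, called after "Request:" in YAML: its name, and indented under it one key for each argument. apply_moves: Moves the arm, as the interface text tells. Its arguments: {"type":"object","properties":{"delta_pos":{"type":"array"},"twist":{"type":"array"},"gripper":{"type":"number"},"squeeze":{"type":"number"}},"required":["delta_pos","twist"]}

```bash
mkdir -p pics; ls; python3 - <<'E'
from plant import robot
import cv2,pickle
d={}
for n in("side","top"):
    c=robot.read_camera(n); d[n]=c
    cv2.imwrite(f"pics/{n}0.png",c["frame"][:,:,::-1])
    print(n,{k:c[k] for k in c if k!="frame"})
pickle.dump(d,open("c0.pkl","wb"))
print(robot.tips_ahead,robot.read_state())
E
```

```text
pics
side {'vertical_fov': 52.64625173590815, 'cx': 273.745079724716, 'cy': 203.36613253796452, 'k1': -0.009464209626510569, 'R': array([[ 0.72486408, -0.6884671 ,  0.02418925],
       [-0.3425013 , -0.39062961, -0.85445969],
       [ 0.59771642,  0.61108229, -0.51895425]]), 't': array([-0.35168417,  0.33593895,  1.24525299])}
top {'vertical_fov': 42.30155838201518, 'cx': 287.47030163955753, 'cy': 206.95585919930429, 'k1': -0.19277213965312126, 'R': array([[ 2.43025575e-02, -9.99690933e-01,  5.23676804e-03],
       [-9.83994690e-01, -2.48453321e-02, -1.76457247e-01],
       [ 1.76532819e-01, -8.64589548e-04, -9.84294375e-01]]), 't': array([0.05551454, 0.53845953, 1.95585492])}
0.025 {'t': 0.1, 'q': array([ 1.09358736e+00,  1.31058367e-01,  1.48914722e+00,  4.48685493e-06,
        1.52296509e+00, -8.54136398e-02]), 'dq': array([ 0.00138062, -0.00259895, -0.00177022,  0.00106379, -0.00212276,
        0.00031845]), 'joint_torque': array([ 1.15577965e-03, -5.61344111e+01, -4.93093586e+01,  7.70844170e-02,
        2.91673344e-02, -3.93340042e-05]), 'tool_pos': array([0.22888776, 0.55414131, 0.2427213 ]), 'orientation': array([-6.11415978e-01, -3.08106959e+00,  2.37903606e-03]), 'force': array([-0.05193068, -0.80119781, -0.468718  ]), 'wrist_torque': array([1.51036169e-02, 6.49274200e-07, 8.81079868e-03]), 'gripper_force': 0.0, 'opening': 0.09257879936515725}
```

View pics/side0.png

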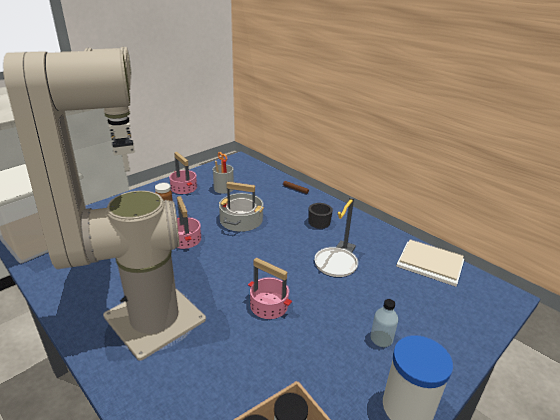

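View pics/top0.png

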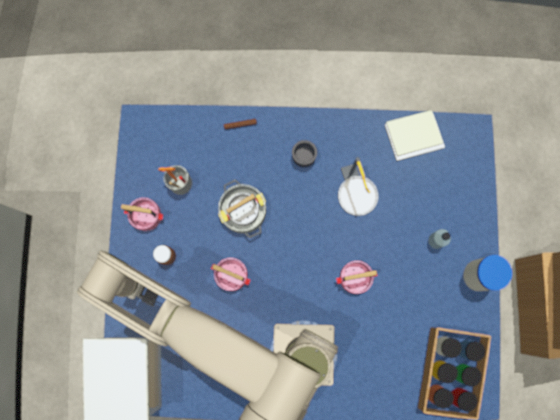

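The basket candidates in the top image are the aluminium basket in the pot at (243,207) and pink look-alikes at (143,213), (231,274) and (357,277). I choose the one in the pot, which is also at (241,200) in the side view. The yellow hook is at (362,180) in top and (346,208) in side. Next is a close crop with colour masks.

```bash
cat > h.py <<'E'
import numpy as np,cv2,pickle
def K(c):
    f=210/np.tan(np.radians(c["vertical_fov"])/2); return f,c["cx"],c["cy"]
def proj(c,X):
    f,cx,cy=K(c); p=np.atleast_2d(X)@c["R"].T+c["t"]; s=p[:,:2]/p[:,2:]
    s=s*(1+c["k1"]*(s**2).sum(1,keepdims=True)); return s*f+[cx,cy]
def ray(c,uv):
    f,cx,cy=K(c); d=(np.atleast_2d(uv)-[cx,cy])/f; s=d.copy()
    for _ in range(20): s=d/(1+c["k1"]*(s**2).sum(1,keepdims=True))
    D=np.c_[s,np.ones(len(s))]@c["R"]; return -c["R"].T@c["t"],D/np.linalg.norm(D,axis=1,keepdims=True)
def plane(c,uv,z):
    o,D=ray(c,uv); return o+D*((z-o[2])/D[:,2])[:,None]
def tri(c1,u1,c2,u2):
    A=0;b=0;L=[]
    for c,u in((c1,u1),(c2,u2)):
        o,D=ray(c,u);M=np.eye(3)-np.outer(D[0],D[0]);A=A+M;b=b+M@o;L.append((M,o))
    X=np.linalg.solve(A,b); return X,[np.linalg.norm(M@(X-o)) for M,o in L]
def blobs(c,lo,hi,box,amin=6):
    x0,y0,x1,y1=box; hsv=cv2.cvtColor(c["frame"],cv2.COLOR_RGB2HSV)
    m=np.zeros(hsv.shape[:2],np.uint8); m[y0:y1,x0:x1]=cv2.inRange(hsv,lo,hi)[y0:y1,x0:x1]
    n,l,s,ce=cv2.connectedComponentsWithStats(m); out=[]
    for i in range(1,n):
        if s[i,4]>=amin:
            p=np.argwhere(l==i)[:,::-1].astype(float); r=cv2.minAreaRect(p.astype(np.float32)); out.append((p,s[i,4],ce[i],r))
    return out
E
python3 - <<'E'
from h import *
d=pickle.load(open("c0.pkl","rb"))
def crop(n,x0,y0,w,h,k): return cv2.resize(d[n]["frame"][y0:y0+h,x0:x0+w,::-1],(w*k,h*k),interpolation=cv2.INTER_CUBIC)
a=np.vstack([np.hstack([crop("top",210,175,65,50,6),crop("top",330,150,65,50,6)]),np.hstack([crop("side",209,175,65,50,6),crop("side",310,190,65,50,6)])])
cv2.imwrite("pics/crop0.png",a)
for n,b in(("top",(210,180,275,240)),("top",(330,150,395,200)),("side",(210,175,275,235)),("side",(330,190,365,230))):
    print(n,b)
    for p,s,ce,r in blobs(d[n],(10,90,90),(35,255,255),b): print(s,ce.round(1),[np.round(q,1) for q in r])
E
```

```text
top (210, 180, 275, 240)
140 [247.8 201.6] [array([244. , 202.7]), array([12.1, 36.3]), np.float64(78.0)]
44 [224.2 216. ] [array([224.2, 215.4]), array([10.7,  4.5]), np.float64(63.4)]
top (330, 150, 395, 200)
76 [361.5 172.6] [array([363. , 175.8]), array([31.9,  3.7]), np.float64(68.6)]
side (210, 175, 275, 235)
179 [240.4 186.5] [array([240.4, 186.5]), array([27.9,  6.5]), np.float64(8.1)]
35 [224.3 201.4] [array([224., 201.]), array([6., 6.]), np.float64(90.0)]
20 [257.4 208. ] [array([257., 208.]), array([2.8, 7.1]), np.float64(45.0)]
10 [261.1 209.3] [array([261.3, 209.2]), array([1.6, 5.6]), np.float64(36.9)]
side (330, 190, 365, 230)
166 [355.7 193.7] [array([352. , 195.5]), array([11., 24.]), np.float64(90.0)]
83 [344.6 208.5] [array([345.2, 208.3]), array([ 5.7, 21.5]), np.float64(42.0)]
```

View pics/crop0.png

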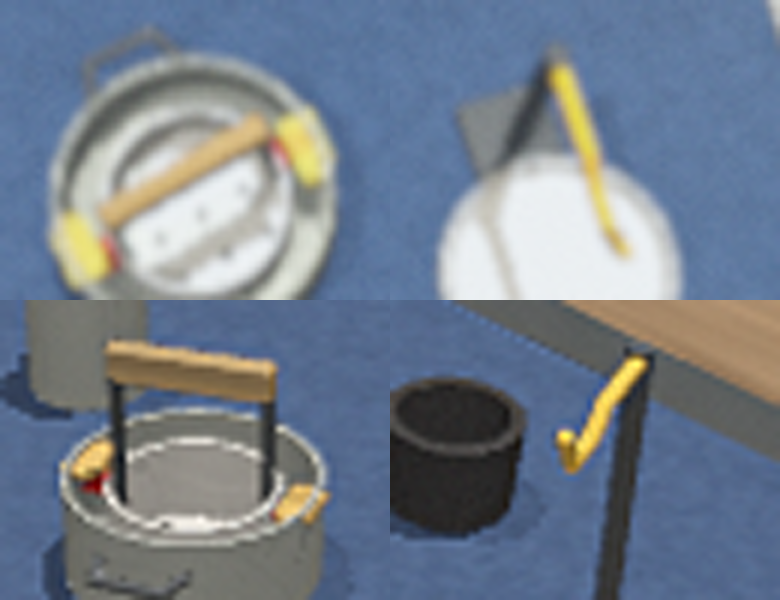

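The crop confirms the choice: a grey basket in the pot, with its bar in the top view from (227,210) to (254,196) and its red lugs beside the brass catches. The hook tip is at top (369,191) and side (339.5,212), and the post top is at top (357.5,160) and side (351,198).

```bash
python3 - <<'E'
from h import *
d=pickle.load(open("c0.pkl","rb"));T,S=d["top"],d["side"]
hsv=cv2.cvtColor(T["frame"],cv2.COLOR_RGB2HSV)
print("wood",hsv[203,241],"catch",hsv[199,260],hsv[216,224])
for hue in((10,90,90),(21,255,255)),((22,90,90),(35,255,255)):
    for p,s,ce,r in blobs(T,*hue,(210,180,275,240),15): print(s,ce.round(1),[np.round(q,1) for q in r],plane(T,[ce],.162).round(4),plane(T,[ce],.068).round(4))
e=plane(T,[(227.5,210.3),(254.2,195.8)],.162);v=e[1]-e[0];print("bar",e.round(4),"mid",e.mean(0),np.linalg.norm(v),"ang",np.degrees(np.arctan2(v[1],v[0])))
print("side bar mid",plane(S,[(240.4,186.5)],.149).round(4))
# catches in side: top mid points
print("catches tri",tri(T,(260,199),S,(257.9,208.5)),tri(T,(224,215.7),S,(224.2,201.2)))
print("tip",tri(T,(369,191),S,(339.6,212.3)),plane(T,[(369,191)],.227),plane(S,[(339.6,212.3)],.227))
print("post",tri(T,(357.7,160),S,(351.2,198.3)),plane(T,[(357.7,160)],.22))
for p,s,ce,r in blobs(T,(0,0,190),(180,40,255),(330,165,390,225),200):
    c,_=cv2.minEnclosingCircle(p.astype(np.float32)); print("dish",s,c,_,plane(T,[c],.014))
o=lambda uv,z,n: print(n,plane(T,[uv],z).round(3))
o((304,150),.065,"mortar");o((175,177),.1,"can");o((163,254),.1,"jar");o((445,236),.14,"bottle")
E
```

```text
wood [ 20 107 210] catch [ 25 129 236] [ 28 122 236]
96 [242.5 202.5] [array([241.6, 202.9]), array([ 8.9, 32.2]), np.float64(71.0)] [[0.5283 0.226  0.162 ]] [[0.5457 0.2339 0.068 ]]
44 [259.5 199.6] [array([259.7, 199.9]), array([11.2,  4. ]), np.float64(63.4)] [[0.54  0.167 0.162]] [[0.5581 0.1719 0.068 ]]
39 [223.8 215.9] [array([223.8, 215.6]), array([10.7,  3.6]), np.float64(63.4)] [[0.4793 0.2892 0.162 ]] [[0.4943 0.3002 0.068 ]]
bar [[0.4993 0.2773 0.162 ]
 [0.5531 0.186  0.162 ]] mid [0.52619932 0.23165198 0.162     ] 0.10586779369119267 ang -59.50841785740608
side bar mid [[0.5283 0.2365 0.149 ]]
catches tri (array([0.56022885, 0.17039595, 0.0674003 ]), [np.float64(0.00029259106842975), np.float64(0.0002925910684297978)]) (array([0.49520418, 0.29961483, 0.06775386]), [np.float64(0.00017565526135325966), np.float64(0.000175655261353299)])
tip (array([ 0.56723197, -0.20663902,  0.22709   ]), [np.float64(0.0007343903897474377), np.float64(0.0007343903897474383)]) [[ 0.56671371 -0.20611725  0.227     ]] [[ 0.56809225 -0.20689053  0.227     ]]
post (array([ 0.67698299, -0.16923291,  0.21903544]), [np.float64(0.0006881137475962071), np.float64(0.0006881137475961666)]) [[ 0.67621527 -0.16859619  0.22      ]]
dish 1136 (357.7558288574219, 195.3914794921875) 20.044889450073242 [[ 0.59412888 -0.19600157  0.014     ]]
mortar [[0.752 0.012 0.065]]
can [[0.628 0.483 0.1  ]]
jar [[0.345 0.51  0.1  ]]
bottle [[ 0.43  -0.493  0.14 ]]
```

```bash
cat >> h.py <<'E'
def pose(s):
    from scipy.spatial.transform import Rotation as Ro
    R=Ro.from_rotvec(s["orientation"]).as_matrix(); return s["tool_pos"],np.arctan2(R[1,0],R[0,0]),R
def rows(p,a,way):
    "way: list of (x,y,z,yaw rad) reached one per row; prints tool-frame rows, tracking rounding"
    p=np.array(p,float);D=[];W=[]
    for w in way:
        d=np.array(w[:3])-p; c,s=np.cos(a),np.sin(a)
        B=np.array([[c,s,0],[s,-c,0],[0,0,-1]]); r=np.round(B@d*100,1)
        t=round(-(((w[3]-a)+np.pi)%(2*np.pi)-np.pi),2); D.append(r.tolist());W.append(t)
        p=p+B.T@r/100; a=a-t
        assert np.linalg.norm(r)<6.2 and abs(t)<.187,(r,t)
    print("delta_pos",D,"\ntwist",W,"\nend",p.round(4),np.degrees(a).round(1)); return p,a
def line(p,a,q,b,n): return [tuple(np.array(p)+(np.array(q)-p)*i/n)+(a+(b-a)*i/n,) for i in range(1,n+1)]
E
python3 - <<'E'
from h import *
from plant import robot
p,a,R=pose(robot.read_state());print(p,np.degrees(a),R.round(3))
b=np.radians(120);m=np.array([.527,.233]);g=m+.028*np.array([np.cos(b),np.sin(b)])
q=np.array([*g,.235]);p,a=rows(p,a,line(p,a,q,b,8))
rows(p,a,line(p,a,[*g,.155],b,4))
E
```

```text
[0.22888776 0.55414131 0.2427213 ] 157.55176240534323 [[-0.924  0.382 -0.001]
 [ 0.382  0.924 -0.001]
 [ 0.    -0.002 -1.   ]]
delta_pos [[-4.7, -2.1, 0.1], [-4.8, -1.7, 0.1], [-5.0, -1.3, 0.1], [-5.1, -0.8, 0.1], [-5.1, -0.4, 0.1], [-5.1, -0.1, 0.1], [-5.2, 0.4, 0.1], [-5.0, 0.8, 0.1]] 
twist [np.float64(0.08), np.float64(0.08), np.float64(0.09), np.float64(0.08), np.float64(0.08), np.float64(0.08), np.float64(0.08), np.float64(0.09)] 
end [0.5129 0.2575 0.2347] 119.7
delta_pos [[-0.0, -0.0, 2.0], [-0.0, -0.0, 2.0], [-0.0, -0.0, 2.0], [-0.0, -0.0, 2.0]] 
twist [np.float64(-0.0), np.float64(-0.0), np.float64(-0.0), np.float64(-0.0)] 
end [0.5129 0.2575 0.1547] 119.7
```

Request:
apply_moves:
  delta_pos:
    - [-4.7, -2.1, 0.1]
    - [-4.8, -1.7, 0.1]
    - [-5.0, -1.3, 0.1]
    - [-5.1, -0.8, 0.1]
    - [-5.1, -0.4, 0.1]
    - [-5.1, -0.1, 0.1]
    - [-5.2, 0.4, 0.1]
    - [-5.0, 0.8, 0.1]
  twist: [0.08, 0.08, 0.09, 0.08, 0.08, 0.08, 0.08, 0.09]
  gripper: 9.3

```text
t: 1.1
tool_pos: [0.5139, 0.2564, 0.2352]
orientation: [-1.581, -2.714, 0.001]
force: [-0.5, 0.6, -0.4]
opening: 0.0932
gripper_force: 0.0
```

Request:
apply_moves:
  delta_pos:
    - [0, 0, 0]
    - [0, 0, 0]
  twist: [0, 0]

```text
t: 1.35
tool_pos: [0.5126, 0.258, 0.2351]
orientation: [-1.576, -2.716, 0.001]
force: [-0.8, 0.4, -0.1]
opening: 0.0931
gripper_force: 0.0
```

```bash
python3 - <<'E'
from h import *
from plant import robot
c=robot.read_camera("side");t=robot.read_camera("top");p,a,R=pose(robot.read_state());print(p,np.degrees(a))
A=np.hstack([cv2.resize(c["frame"][130:240,190:290,::-1],(400,440),interpolation=cv2.INTER_CUBIC),cv2.resize(t["frame"][155:265,195:295,::-1],(400,440),interpolation=cv2.INTER_CUBIC)])
cv2.imwrite("pics/pre.png",A)
E
```

```text
[0.51224986 0.25881908 0.23543472] 119.8374462130803
```

View pics/pre.png

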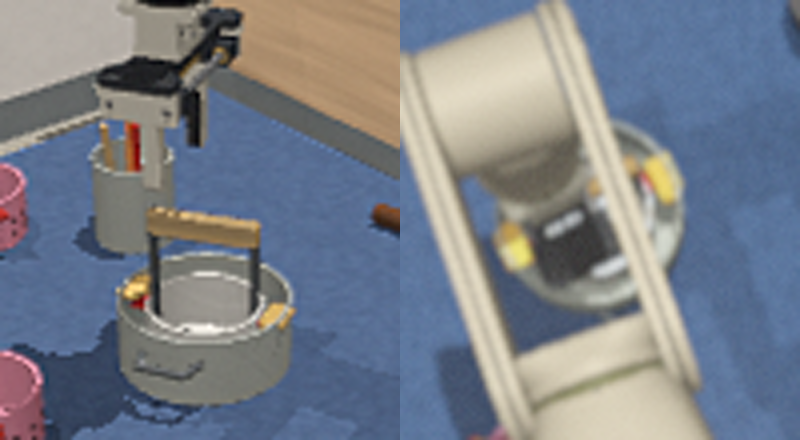

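The fingers stand astride the left half of the bar. In the picture the near finger is at (152,150) and the bar runs from (150,220) to (260,235). I'm going down and closing.

Request:
apply_moves:
  delta_pos:
    - [0, 0, 2]
    - [0, 0, 2]
    - [0, 0, 2]
    - [0, 0, 2]
    - [0, 0, 0]
    - [0, 0, 0]
  twist: [0, 0, 0, 0, 0, 0]

```text
t: 2.2
tool_pos: [0.5134, 0.258, 0.156]
orientation: [1.577, 2.717, 0.001]
force: [0.5, -0.4, -0.0]
opening: 0.0931
gripper_force: 0.0
```

Request:
apply_moves:
  delta_pos:
    - [0, 0, 0]
    - [0, 0, 0]
    - [0, 0, 0]
    - [0, 0, 0]
    - [0, 0, 0]
    - [0, 0, 0]
    - [0, 0, 0]
    - [0, 0, 0]
  twist: [0, 0, 0, 0, 0, 0, 0, 0]
  gripper: 0.5
  squeeze: 10

```text
t: 3.2
tool_pos: [0.513, 0.2579, 0.1556]
orientation: [-1.577, -2.717, 0.0]
force: [-3.1, -1.0, 1.2]
opening: 0.0176
gripper_force: 0.9
```

Request:
apply_moves:
  delta_pos:
    - [0, 0, 0]
    - [0, 0, 0]
    - [0, 0, 0]
    - [0, 0, 0]
    - [0, 0, 0]
    - [0, 0, 0]
  twist: [0, 0, 0, 0, 0, 0]
  squeeze: 50

```text
t: 3.95
tool_pos: [0.513, 0.2579, 0.1555]
orientation: [-1.577, -2.717, 0.0]
force: [-1.1, -0.2, -1.5]
opening: 0.0158
gripper_force: 49.6
```

```bash
python3 - <<'E'
from h import *
from plant import robot
c=robot.read_camera("side");s=robot.read_state();p,a,R=pose(s);print(p,np.degrees(a),s["opening"],s["gripper_force"],s["force"],s["wrist_torque"])
for hue in((10,60,70),(21,255,255)),: 
  for q in blobs(c,*hue,(210,170,275,230),8): print(q[1],q[2].round(1),[np.round(x,1) for x in q[3]],q[0].min(0),q[0].max(0))
cv2.imwrite("pics/grip.png",cv2.resize(c["frame"][150:240,200:290,::-1],(540,540),interpolation=cv2.INTER_CUBIC))
# arc about basket centre, +58 deg
b0=a;m=np.array([.527,.233]);off=p[:2]-m
def rot(t): return np.array([[np.cos(t),-np.sin(t)],[np.sin(t),np.cos(t)]])
n=16;way=[(*(m+rot(np.radians(58)*i/n)@off),p[2],a+np.radians(58)*i/n) for i in range(1,n+1)]
rows(p,a,way)
E
```

```text
[0.51296979 0.25792066 0.15552092] 119.73748756654452 0.01545214216480059 49.56344783306122 [-0.21646484  0.16295795 -1.89624073] [-0.04874171  0.15538268  0.01969782]
9 [237.8 172.3] [array([237.8, 172.2]), array([3.5, 2.5]), np.float64(71.6)] [236. 171.] [239. 174.]
20 [228.  184.8] [array([228., 185.]), array([6., 2.]), np.float64(90.0)] [227. 182.] [229. 188.]
127 [244.8 187.2] [array([244.9, 187.3]), array([19.1,  6.6]), np.float64(9.5)] [236. 183.] [254. 191.]
38 [224.1 201.3] [array([223.5, 201. ]), array([6., 7.]), np.float64(90.0)] [220. 198.] [227. 204.]
34 [258.6 208.7] [array([258.8, 208.8]), array([7.5, 5.9]), np.float64(11.3)] [255. 206.] [263. 212.]
delta_pos [[-0.0, -0.2, 0.0], [-0.0, -0.2, 0.0], [-0.0, -0.1, 0.0], [-0.0, -0.2, 0.0], [-0.0, -0.2, 0.0], [-0.0, -0.2, 0.0], [-0.0, -0.2, 0.0], [-0.0, -0.2, 0.0], [-0.0, -0.1, 0.0], [-0.0, -0.2, 0.0], [-0.1, -0.2, 0.0], [0.0, -0.2, 0.0], [0.0, -0.2, 0.0], [0.0, -0.1, 0.0], [0.0, -0.2, 0.0], [0.0, -0.2, 0.0]] 
twist [np.float64(-0.06), np.float64(-0.07), np.float64(-0.06), np.float64(-0.06), np.float64(-0.07), np.float64(-0.06), np.float64(-0.06), np.float64(-0.07), np.float64(-0.06), np.float64(-0.06), np.float64(-0.07), np.float64(-0.06), np.float64(-0.06), np.float64(-0.07), np.float64(-0.06), np.float64(-0.06)] 
end [0.4987 0.2343 0.1555] 177.6
```

View pics/grip.png

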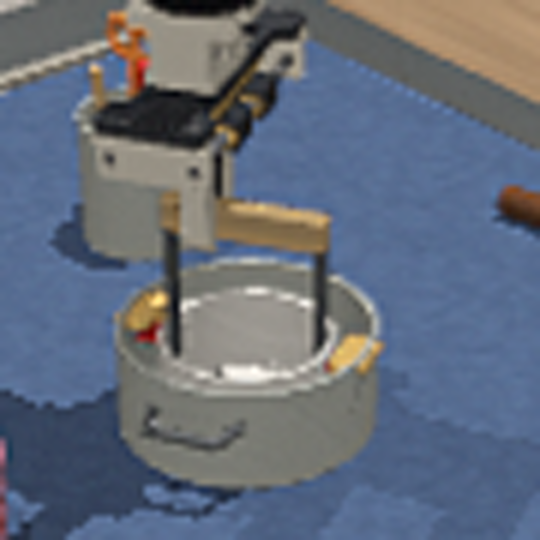

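The bar is gripped near its left end, with the finger at (198,220) and the bar spanning x = 162 to 330 in the picture. The lugs are still under the catches. I'm turning it anticlockwise now.

Request:
apply_moves:
  delta_pos:
    - [0, -0.2, 0]
    - [0, -0.2, 0]
    - [0, -0.1, 0]
    - [0, -0.2, 0]
    - [0, -0.2, 0]
    - [0, -0.2, 0]
    - [0, -0.2, 0]
    - [0, -0.2, 0]
  twist: [-0.06, -0.07, -0.06, -0.06, -0.07, -0.06, -0.06, -0.07]

```text
t: 5.0
tool_pos: [0.5022, 0.2477, 0.1555]
orientation: [0.838, 3.028, -0.0]
force: [0.6, -0.8, -2.9]
opening: 0.016
gripper_force: 49.6
```

Request:
apply_moves:
  delta_pos:
    - [0, -0.1, 0]
    - [0, -0.2, 0]
    - [-0.1, -0.2, 0]
    - [0, -0.2, 0]
    - [0, -0.2, 0]
    - [0, -0.1, 0]
    - [0, -0.2, 0]
    - [0, -0.2, 0]
  twist: [-0.06, -0.06, -0.07, -0.06, -0.06, -0.07, -0.06, -0.06]

```text
t: 6.0
tool_pos: [0.4989, 0.2341, 0.1555]
orientation: [0.063, 3.141, -0.0]
force: [-0.0, 0.2, -2.7]
opening: 0.0157
gripper_force: 49.6
```

```bash
python3 - <<'E'
from h import *
from plant import robot
c=robot.read_camera("side");t=robot.read_camera("top");s=robot.read_state();p,a,R=pose(s);print(p,np.degrees(a),s["opening"],s["gripper_force"],s["force"],s["wrist_torque"])
A=np.hstack([cv2.resize(c["frame"][150:240,200:290,::-1],(400,400),interpolation=cv2.INTER_CUBIC),cv2.resize(t["frame"][165:255,200:290,::-1],(400,400),interpolation=cv2.INTER_CUBIC)])
cv2.imwrite("pics/turned.png",A)
E
```

```text
[0.4988442  0.23411536 0.15552484] 177.639530736798 0.015609333502014157 49.5545357465744 [ 0.3006013   0.6382908  -3.21336617] [ 0.18510373 -0.00578274  0.04107476]
```

View pics/turned.png

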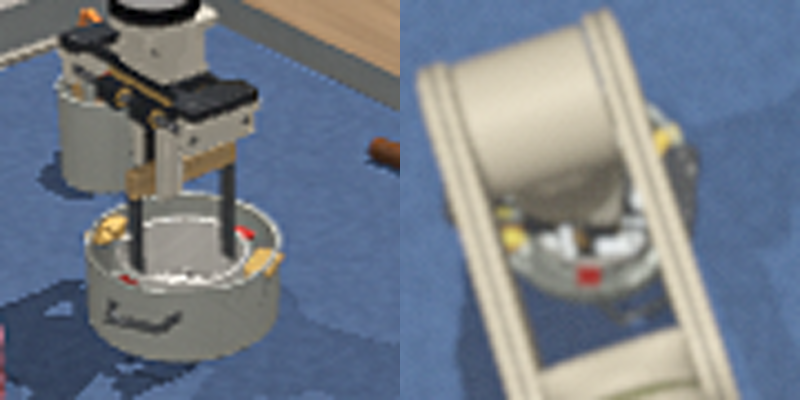

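The lugs are now clear of the brass catches: the red lugs are at (128,278) and (243,232), the catches at (110,230) and (263,262). Lifting.

Request:
apply_moves:
  delta_pos:
    - [0, 0, -0.5]
    - [0, 0, -0.7]
    - [0, 0, -1]
    - [0, 0, -1]
    - [0, 0, -1.4]
    - [0, 0, -1.4]
    - [0, 0, -1.5]
    - [0, 0, -1.5]
  twist: [0, 0, 0, 0, 0, 0, 0, 0]

```text
t: 7.1
tool_pos: [0.4989, 0.2343, 0.2469]
orientation: [0.066, 3.141, 0.0]
force: [0.4, -0.5, -2.7]
opening: 0.0153
gripper_force: 49.6
```

Request:
apply_moves:
  delta_pos:
    - [0, 0, -1.5]
    - [0, 0, -1]
    - [0, 0, -0.5]
    - [0, 0, 0]
    - [0, 0, 0]
  twist: [0, 0, 0, 0, 0]

```text
t: 7.72
tool_pos: [0.4985, 0.2341, 0.2749]
orientation: [-0.066, -3.14, 0.001]
force: [-0.2, 0.0, -3.2]
opening: 0.0153
gripper_force: 49.6
```

```bash
python3 - <<'E'
from h import *
from plant import robot
c=robot.read_camera("side");s=robot.read_state();p,a,R=pose(s);print(p,np.degrees(a),s["opening"],s["gripper_force"],s["force"],s["wrist_torque"])
cv2.imwrite("pics/lift.png",cv2.resize(c["frame"][110:230,190:290,::-1],(500,600),interpolation=cv2.INTER_CUBIC))
x=np.array([np.cos(a),np.sin(a),0]);
# predicted bar ends (axis, mid height) assuming level and offset 28/32
for off in(.028,.032):
  mid=p+[0,0,-.0065]-off*x
  print(off,proj(c,np.array([mid+.056*x,mid-.056*x,mid+.051*x-[0,0,.083],mid-.051*x-[0,0,.083]])).round(1).tolist())
E
```

```text
[0.49847124 0.23417398 0.27483397] 177.60686063581485 0.015612725643027304 49.5590204000473 [-1.24172812 -1.09832365 -4.13415783] [ 0.08549705 -0.0019288   0.03513808]
0.028 [[227.7, 162.8], [252.0, 154.7], [229.5, 182.6], [251.0, 174.7]]
0.032 [[228.6, 162.5], [252.8, 154.4], [230.4, 182.3], [251.8, 174.4]]
```

View pics/lift.png

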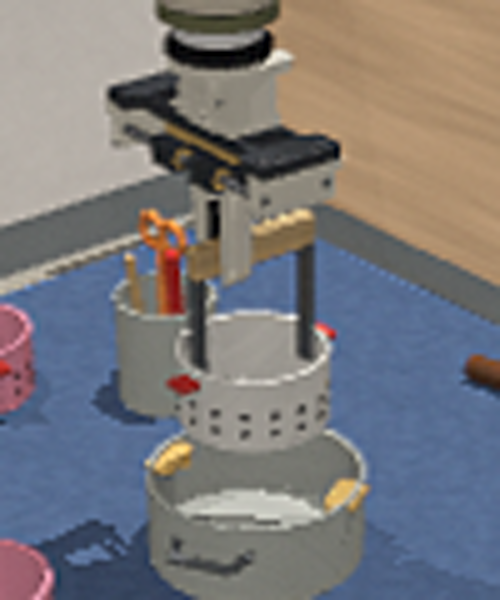

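The basket is clear of the pot and hangs nearly level in the gripper, with the bar's ends at (190,262) and (313,230) in the picture. The scissors and can are untouched. Next I carry it to a point in front of the hook tip.

```bash
python3 - <<'E'
from h import *
p=np.array([.4985,.2341,.2750]);a=np.radians(177.6);O=.03
h=np.radians(18.8);H=np.array([np.cos(h),np.sin(h)]);seat=np.array([.5945,-.197])
m0=p[:2]-O*np.array([np.cos(a),np.sin(a)]);m2=seat-.09*H;mc=np.array([.46,0.]);b=h+np.pi/2
n=16;way=[]
for i in range(1,n+1):
    u=i/n;u=3*u*u-2*u**3;m=(1-u)**2*m0+2*u*(1-u)*mc+u*u*m2;y=a+(b-a)*u;t=m+O*np.array([np.cos(y),np.sin(y)])
    way.append((*t,.275+(.267-.275)*u,y))
print(m0,m2);rows(p,a,way)
E
```

```text
[0.52847368 0.23284373] [ 0.50930157 -0.22600391]
delta_pos [[0.1, -0.5, 0.0], [0.4, -1.4, 0.0], [0.3, -2.1, 0.1], [0.3, -2.8, 0.0], [-0.2, -3.3, 0.1], [-0.7, -3.6, 0.1], [-1.3, -3.7, 0.0], [-1.9, -3.5, 0.1], [-2.5, -3.1, 0.1], [-2.9, -2.6, 0.0], [-3.2, -2.0, 0.1], [-3.0, -1.4, 0.1], [-2.8, -0.8, 0.0], [-2.2, -0.4, 0.1], [-1.4, -0.2, -0.0], [-0.6, 0.0, 0.0]] 
twist [np.float64(0.01), np.float64(0.04), np.float64(0.06), np.float64(0.08), np.float64(0.09), np.float64(0.1), np.float64(0.11), np.float64(0.11), np.float64(0.11), np.float64(0.11), np.float64(0.1), np.float64(0.09), np.float64(0.08), np.float64(0.06), np.float64(0.04), np.float64(0.01)] 
end [ 0.4996 -0.1981  0.267 ] 108.8
```

Request:
apply_moves:
  delta_pos:
    - [0.1, -0.5, 0.0]
    - [0.4, -1.4, 0.0]
    - [0.3, -2.1, 0.1]
    - [0.3, -2.8, 0.0]
    - [-0.2, -3.3, 0.1]
    - [-0.7, -3.6, 0.1]
    - [-1.3, -3.7, 0.0]
    - [-1.9, -3.5, 0.1]
  twist: [0.01, 0.04, 0.06, 0.08, 0.09, 0.1, 0.11, 0.11]

```text
t: 8.78
tool_pos: [0.4648, 0.0176, 0.2718]
orientation: [1.001, 2.977, -0.0]
force: [0.9, -0.3, -4.2]
opening: 0.0153
gripper_force: 49.6
```

Request:
apply_moves:
  delta_pos:
    - [-2.5, -3.1, 0.1]
    - [-2.9, -2.6, 0.0]
    - [-3.2, -2.0, 0.1]
    - [-3.0, -1.4, 0.1]
    - [-2.8, -0.8, 0.0]
    - [-2.2, -0.4, 0.1]
    - [-1.4, -0.2, 0.0]
    - [-0.6, 0.0, 0.0]
  twist: [0.11, 0.11, 0.1, 0.09, 0.08, 0.06, 0.04, 0.01]

```text
t: 9.78
tool_pos: [0.4998, -0.1985, 0.2676]
orientation: [-1.829, -2.554, -0.0]
force: [0.5, -0.4, -4.5]
opening: 0.0157
gripper_force: 49.6
```

Request:
apply_moves:
  delta_pos:
    - [0, 0, 0]
    - [0, 0, 0]
    - [0, 0, 0]
  twist: [0, 0, 0]

```text
t: 10.15
tool_pos: [0.5, -0.1973, 0.2677]
orientation: [1.826, 2.556, 0.0]
force: [-0.6, -0.2, -4.1]
opening: 0.0154
gripper_force: 49.6
```

```bash
python3 - <<'E'
from h import *
from plant import robot
c=robot.read_camera("side");t=robot.read_camera("top");s=robot.read_state();p,a,R=pose(s);print(p,np.degrees(a),s["opening"],s["gripper_force"],s["force"])
A=np.hstack([cv2.resize(c["frame"][150:280,270:390,::-1],(480,520),interpolation=cv2.INTER_CUBIC),cv2.resize(t["frame"][145:275,320:400,::-1],(320,520),interpolation=cv2.INTER_CUBIC)])
cv2.imwrite("pics/prehook.png",A)
x=np.array([np.cos(a),np.sin(a),0])
mid=p+[0,0,-.0065]-.03*x
print(proj(c,np.array([mid+.056*x,mid-.056*x])).round(1).tolist())
def show(n,X): print(n,((proj(c,X)-[270,150])*4).round().tolist())
show("ends",[mid+.056*x,mid-.056*x]);show("bottom mid",[mid-[0,0,.013]])
E
```

```text
[ 0.49999005 -0.19751294  0.26772399] 108.89549066454141 0.01569361384541537 49.55895960330963 [ 1.18855287  0.52219479 -3.44512724]
[[316.3, 207.3], [351.3, 217.2]]
ends [[185.0, 229.0], [325.0, 269.0]]
bottom mid [[252.0, 263.0]]
```

View pics/prehook.png

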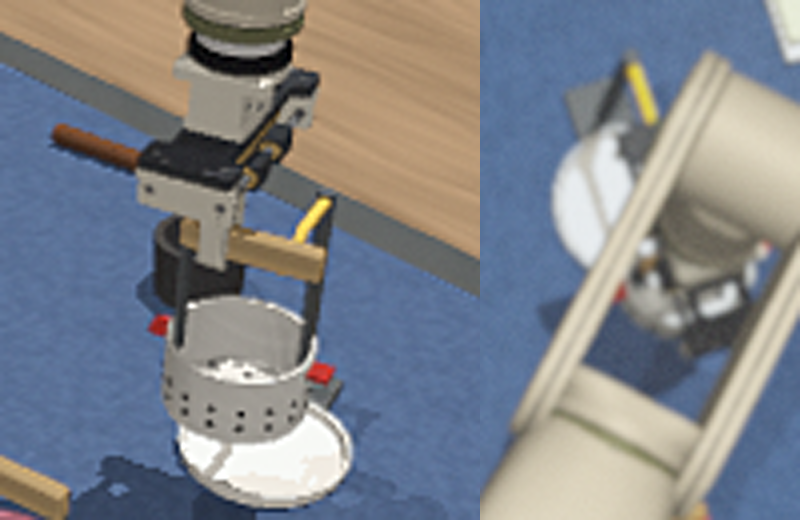

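The bar, with ends at (182,232) and (323,262), is in front of the hook and matches the projection to about 2 px. The tool y axis points along the hook, so I advance 9 cm, then lower.

Request:
apply_moves:
  delta_pos:
    - [0, 0.7, 0]
    - [0, 1.3, 0]
    - [0, 1.6, 0]
    - [0, 1.8, 0]
    - [0, 1.6, 0]
    - [0, 1.3, 0]
    - [0, 0.7, 0]
    - [0, 0, 0]
  twist: [0, 0, 0, 0, 0, 0, 0, 0]

```text
t: 11.25
tool_pos: [0.5854, -0.1687, 0.2674]
orientation: [-1.827, -2.555, 0.0]
force: [-0.6, -0.4, -3.6]
opening: 0.0159
gripper_force: 49.6
```

Request:
apply_moves:
  delta_pos:
    - [0, 0, 0.7]
    - [0, 0, 0.8]
    - [0, 0, 0.8]
    - [0, 0, 0.7]
    - [0, 0, 0.4]
    - [0, 0, 0]
    - [0, 0, 0]
  twist: [0, 0, 0, 0, 0, 0, 0]

```text
t: 12.12
tool_pos: [0.5853, -0.169, 0.234]
orientation: [1.827, 2.555, 0.0]
force: [0.3, 0.4, -4.2]
opening: 0.0161
gripper_force: 49.6
```

```bash
python3 - <<'E'
from h import *
from plant import robot
c=robot.read_camera("side");t=robot.read_camera("top");s=robot.read_state();p,a,R=pose(s);print(p,np.degrees(a),s["opening"],s["gripper_force"],s["force"],s["wrist_torque"])
A=np.hstack([cv2.resize(c["frame"][170:270,290:390,::-1],(500,500),interpolation=cv2.INTER_CUBIC),cv2.resize(t["frame"][145:245,330:390,::-1],(300,500),interpolation=cv2.INTER_CUBIC)])
cv2.imwrite("pics/over.png",A)
x=np.array([np.cos(a),np.sin(a),0]);print("mid",p-.03*x)
E
```

```text
[ 0.5853521  -0.16896021  0.23412557] 108.8519050370602 0.015425463935108456 49.55898463726044 [-0.09332161  0.69116783 -2.79377937] [ 0.06189653  0.12488243 -0.04699828]
mid [ 0.59504579 -0.19735092  0.23412557]
```

View pics/over.png

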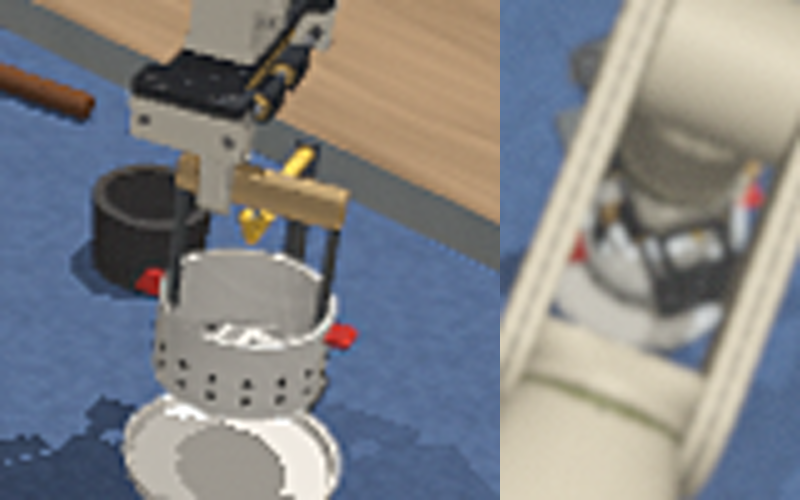

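The yellow tip at (252,215) is fully visible in front of the bar, so the bar is behind it and over the cradle. I'm lowering it gently the last centimetre.

Request:
apply_moves:
  delta_pos:
    - [0, 0, 0.3]
    - [0, 0, 0.3]
    - [0, 0, 0.2]
    - [0, 0, 0]
  twist: [0, 0, 0, 0]

```text
t: 12.72
tool_pos: [0.5849, -0.1688, 0.2252]
orientation: [-1.827, -2.555, 0.0]
force: [-0.6, 0.6, -4.0]
opening: 0.0159
gripper_force: 49.6
```

Request:
apply_moves:
  delta_pos:
    - [0, 0, 0.1]
    - [0, 0, 0]
    - [0, 0, 0.1]
    - [0, 0, 0]
  twist: [0, 0, 0, 0]

```text
t: 13.22
tool_pos: [0.5853, -0.1689, 0.2243]
orientation: [1.827, 2.555, 0.0]
force: [-3.0, 1.4, 0.4]
opening: 0.0159
gripper_force: 49.6
```

The weight has moved to the hook and the underside is at about 0.205 m, which matches the seat. Opening.

Request:
apply_moves:
  delta_pos:
    - [0, 0, 0]
    - [0, 0, 0]
    - [0, 0, 0]
    - [0, 0, 0]
  twist: [0, 0, 0, 0]
  gripper: 3.2

```text
t: 13.72
tool_pos: [0.5851, -0.1689, 0.2236]
orientation: [1.828, 2.555, -0.0]
force: [0.5, 0.2, 0.5]
opening: 0.0318
gripper_force: 0.0
```

Request:
apply_moves:
  delta_pos:
    - [0, 0, 0]
    - [0, 0, 0]
    - [0, 0, 0]
    - [0, 0, 0]
  twist: [0, 0, 0, 0]
  gripper: 5

```text
t: 14.22
tool_pos: [0.5851, -0.1689, 0.2236]
orientation: [-1.828, -2.555, -0.0]
force: [0.0, 0.4, 0.8]
opening: 0.0496
gripper_force: 0.0
```

```bash
python3 - <<'E'
from h import *
from plant import robot
c=robot.read_camera("side");s=robot.read_state();p,a,R=pose(s);print(p,np.degrees(a),s["opening"],s["gripper_force"],s["force"],s["wrist_torque"])
cv2.imwrite("pics/rel.png",cv2.resize(c["frame"][170:270,290:390,::-1],(500,500),interpolation=cv2.INTER_CUBIC))
E
```

```text
[ 0.58510622 -0.16889427  0.22364879] 108.84816358997276 0.05001214579382981 0.0 [ 0.28476567 -1.09837926 -0.26019099] [-0.05599824  0.04769156  0.01328751]
```

View pics/rel.png

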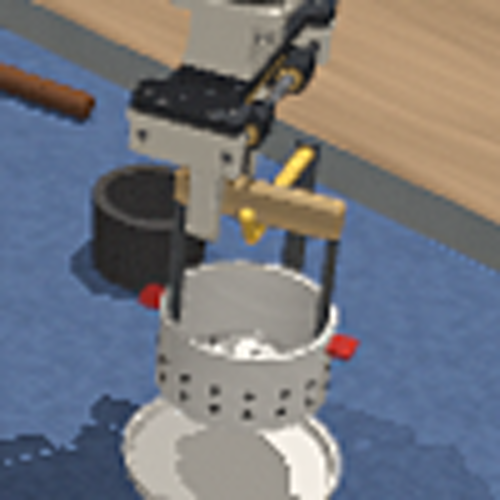

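The bar now rests in the cradle, with the yellow tip at (252,220) in front of it, and the fingers are off it. I'm retreating straight up.

Request:
apply_moves:
  delta_pos:
    - [0, 0, -0.5]
    - [0, 0, -1]
    - [0, 0, -2]
    - [0, 0, -3]
    - [0, 0, -3]
    - [0, 0, -3]
    - [0, 0, -1.5]
    - [0, 0, 0]
  twist: [0, 0, 0, 0, 0, 0, 0, 0]

```text
t: 15.28
tool_pos: [0.5857, -0.1691, 0.3656]
orientation: [1.826, 2.553, 0.001]
force: [-0.5, -0.1, -0.2]
opening: 0.0502
gripper_force: 0.0
```

Request:
apply_moves:
  delta_pos:
    - [0, 0, 0]
    - [0, 0, 0]
    - [0, 0, 0]
    - [0, 0, 0]
    - [0, 0, 0]
    - [0, 0, 0]
    - [0, 0, 0]
    - [0, 0, 0]
  twist: [0, 0, 0, 0, 0, 0, 0, 0]

```text
t: 16.27
tool_pos: [0.5851, -0.1689, 0.3636]
orientation: [1.828, 2.555, 0.0]
force: [0.6, 0.1, -0.2]
opening: 0.0501
gripper_force: 0.0
```

```bash
python3 - <<'E'
from h import *
from plant import robot
def wood(c): 
    for q in blobs(c,(10,60,90),(21,255,255),(315,185,365,225),15): print("wood",q[1],q[2].round(1),q[0].min(0),q[0].max(0),np.round(q[3][2],1))
    for lo,hi in((0,170,100),(6,255,255)),((174,170,100),(180,255,255)):
        for q in blobs(c,lo,hi,(305,210,370,260),4): print("lug",q[1],q[2].round(1))
c=robot.read_camera("side");wood(c)
a=np.radians(108.8);x=np.array([np.cos(a),np.sin(a),0]);s=np.array([.5945,-.197,.205])
print("expected bar ends",proj(c,[s+[0,0,.013]+.056*x,s+[0,0,.013]-.056*x]).round(1).tolist())
print("expected lugs",proj(c,[s-[0,0,.075]+.068*x,s-[0,0,.075]-.068*x]).round(1).tolist())
s=robot.read_state();print(s["t"],s["tool_pos"],s["force"])
for _ in range(10): c=robot.read_camera("side")
wood(c)
E
```

```text
wood 339 [351.9 190.5] [328. 185.] [364. 202.] 90.0
wood 292 [341.5 210.1] [325. 203.] [358. 218.] 6.0
lug 12 [320.  228.5]
lug 16 [357.8 238.7]
expected bar ends [[325.9, 206.0], [358.8, 215.2]]
expected lugs [[320.3, 227.1], [358.9, 238.8]]
16.325 [ 0.58512229 -0.16887401  0.36367037] [-0.19515562 -0.00110653 -0.64717669]
wood 339 [351.9 190.5] [328. 185.] [364. 202.] 90.0
wood 289 [341.5 210. ] [325. 203.] [358. 218.] 6.0
lug 12 [320.  228.5]
lug 15 [357.9 238.7]
```

```bash
python3 -c "
from plant import robot
print(robot.close_job())"
```

```text
the job is handed in; nothing more can be done
None
```

The basket was turned about 58° anticlockwise until its lugs were clear, lifted out and hung by its handle on the yellow hook; it is still and level to within about 2° by camera, the gripper is clear, and the job was handed in at about 17 s.

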